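Turn the card incubator four clicks warmer and start it

ROBOT

A 6-joint arm with a two-finger parallel gripper is mounted at the origin on a cart in front of the work surface, level with it; the furniture and walls round the work are solid. World frame = base frame: x ahead of the robot, y to its left, z up, the work surface at z = 0. Lengths are in m, angles in rad, forces in N, time in s.
With the tool pointing down it reaches from about 0.425 to 0.95 m from the base axis. Payload 3.5 kg.
Tool frame: the origin (TCP) lies on the centre line of the jaws, within the pads' length; the fingertips stand tip_extent ahead of it and the grasp point (between the pads) lies 2 mm behind it (tip_extent is the distance from the TCP to the fingertips, in m); z points along the fingers, y is the direction in which the jaws open and shut (so a half turn about z gives the same grasp; the last joint's range is limited). The gripper opens to 85 mm and grips with 20 to 120 N. Pads are 22 mm wide; open, the fingers measure 114 mm over their backs; the gripper's body (76 mm by 85 mm) begins 54 mm behind the grasp point. The pads swing forward as they close: fully open they stand 13 mm farther back than shut.
Start: joints at [-1.394, 0.286, 1.577, -0, 1.279, -0.15], TCP at [0.217, -0.639, 0.248] pointing down, gripper open.
Joint ranges: [-2.77, 2.77], [-0.9, 2.22], [0.21, 2.48], [-1.53, 4.67], [0.24, 2.81], [-2.84, 2.84]. Speed limits (rad/s): [2.79, 2.79, 3.14, 3.14, 3.14, 3.14].

INTERFACE

Orientations are given as a unit quaternion [x, y, z, w].
In Python, from plant import * gives the robot as it stands.
- The arm moves only by the shell command python3 -m crank 'ROWS' [FORCE]. ROWS is JSON, a list of rows, each a list of 7 numbers: the gripper's target within -1 to 1 (shut at 1, half-way at 0, fully open at -1), then the shift along the tool's x, y, z in cm, then the turn, a rotation vector about the tool's x, y, z in degrees. In form: [[fingers, tx, ty, tz, wx, wy, wz], ...]. A call has 1 to 5 rows; each row shifts and turns the commanded pose from where the row before left it, along the tool's axes as they then stand; what a row does not reach is not made up. A row lasts 1/10 s, in which the tool goes at most 50 mm and 8.59 degrees, less where a joint would pass 70% of its speed; a pose out of reach is approached as far as the arm can. A call is refused whole if a number of a shift passes 5 or a number of a turn 8.59, either way. A call with a gripper value outside its range is refused whole. The fingers move at their own pace and stop on an object; FORCE is the grip in N (left out, the last holds). Time passes only in rows, so rows that do not move let the fingers close. It gives the time, the measured TCP pose, the force and the opening at its end, in the units of the state.
- get_state(): the state, without advancing time (a new reading comes with each control period).
- read_camera(name): name is "scene" or "side" or "wrist"; returns a dict with "color" (384x512x3 uint8, red, green, blue), "vfov" (degrees; the focal length in pixels is half the picture's height over the tangent of half this angle, whatever the lens; pixels are square), "cx", "cy" (the principal point, pixels), "distortion" ([k1, k2, p1, p2, k3] as OpenCV has them; the pictures are not rectified), "cam_to_world" (4x4, takes a point from camera to world coordinates). Camera axes: x right, y up, looking along -z (the intrinsics and any distortion apply to the point x, -y, -z); pixel columns grow to the right and rows downward; lengths in m; the calibration is good to about 2 mm. A picture is of the moment at which its call begins. There is no depth.
- sign_off(): hands the job in, once; it reports no verdict.
Trained networks look in the newest picture that a camera, given by its name, has taken for a name from the list of things; names that differ only in an ending like _2 or _b are one class to them, and where a whole thing is asked for, a point or a joint stands for the part that bears it (a point fixed in the world has none). Each returns a list of dicts, best first, with "p" (0 to 1); they miss things now and then, are a little off and sometimes report something else, mostly with a low value. They report only what shows in the picture. A call takes as long as a camera call.
- trace(thing, camera): "pixels" (384x512 bool, what is visible of it) and "location" ([column, row] in pixels, amid what is visible of it).
- place_of(thing, camera): "location" ([column, row] in pixels: a listed point, or the origin of a listed thing).
The state is a dict: "time": time; "qpos": joint angles; "dq": joint speeds; "joint_efforts": joint torques, N m; "eef_pos": TCP position; "tcp_rot": TCP orientation; "contact_force": force on the tool from outside, world axes, zero at the start; "wrist_torque": the same for the moment, N m; "opening": opening from 0.0 (shut) to 1.0 (fully open).
Only numpy, scipy, OpenCV 4.12 (cv2) and the standard library are available. Lean on these libraries where they do the work, as an engineer would, in place of code of your own. Each camera call takes 0.05 s, during which the arm holds its last target.

TASK

The next test cards need a warmer incubator: with a fingertip, gently push the black pointer knob round clockwise (towards the bigger dots) by exactly four clicks from where it now stands, never past the fourth click, and take your finger off so that it rests in that click. Then press the green start key all the way down with a fingertip and let it come back up, so that the new setting is taken over; do not press the key before the knob is set. Only touch and push: do not pinch the knob, and leave the test cards, the bottles, the sample cup and the marker where they are.

Things in the scene. Friction and masses are not known exactly. Their poses are not given: they have to be found in the camera images.
- incubator: test-card incubator, a white box 170 mm deep (x) by 240 mm wide (y), its flat grey control panel 60 mm above the worktop, fixed to the worktop; origin under the centre of its underside; own -x is its front, own +y its left side (three test cards lie there in an aluminium block, card tops about 72 mm above the worktop), own -y its right side with the control panel (knob behind, start key in front)
- dial_knob (a joint): angle of the knob, rad, growing clockwise seen from above (warmer); clicks every 20 degrees (0.349 rad) from 0 to 3.14; starts at rest in one of the lowest four clicks (0, 0.35, 0.70 or 1.05). A sprung roller holds it in each click: about 0.1 N m (4 to 5 N at the end of the bar) pushes it over the crest half-way to the next, then it jumps on into that click by itself and stays there when let go
- dial_axis (a point): point on the knob's upright axis, 14 mm above the control panel, half-way up the knob's bar. The knob is a black disc of 66 mm diameter whose top lies 6 mm above the panel; across its middle stands a straight upright bar 58 mm long, 11 mm thick, its top 22 mm above the panel, with a small round hub (17 mm diameter, as high as the bar) at its centre; the disc beside the bar is bare
- pointer_tip (a point): the pointing end of the knob's bar (marked by a white line on top and on its end), at half the bar's height, 29 mm from the knob's axis and 14 mm above the panel; moves with the knob. When the knob reads 0 the pointer points to the incubator's own +y (left); at 1.57 it points to own +x (away from the front)
- start_key_top (a point): centre of the top of the round green start key, 26 mm in diameter, in a black housing, standing about 15 mm above the panel, 86 mm in front of the knob's axis; pressed straight down
- start_key (a joint): travel of the start key in m: 0 up, 0.006 fully down; a spring brings it back, fully down takes about 4 N
- card_0: flat test card, 20 x 70 x 5 mm, lying loose in the block's nest nearest the control panel; origin at the centre of its underside
- card_1: the same, in the middle nest
- card_2: the same, in the outer (leftmost) nest
- sample_cup_mid (a point): middle of a loose sample cup with blue lid, 52 mm wide, 50 mm high, to the right of the incubator; this point is 25 mm up
- blue_bottle_mid (a point): middle of a loose dropper bottle with blue top, 27 mm wide, 74 mm high, to the left of the incubator; this point is 37 mm up
- red_bottle_mid (a point): middle of a loose dropper bottle with red top, 29 mm wide, 78 mm high, to the left of the incubator; this point is 39 mm up
- marker_mid (a point): middle of a loose marker pen with dark blue cap, 135 mm long, 17 mm thick, lying in front of the incubator; this point is on its axis

How it is judged:
By the outcome, as a careful person would: the job done as asked, in the order asked, and still so for the second after the job is handed in, with the robot touching nothing.
It also fails if it takes over 54 s, if anything falls off the work surface, if the arm or the gripper's body presses on something with over 40 N, if the wrist force passes 120 N, or if a joint passes its speed limit or range.

## Working session

There is one attempt and no reset: what is moved stays moved. The work goes in short steps, Python scripts to look and compute and a shell command to move; the robot and the scene stay as the last step left them, time stands still between calls to the robot, and variables do not carry over. Pictures are saved under pics/ and viewed, and the job is handed in when it is done.

```bash
ls; mkdir -p pics
cat > h.py <<'E'
from plant import *
import numpy as np, cv2
def K(c):
    h,w=c["color"].shape[:2]; f=h/2/np.tan(np.radians(c["vfov"])/2)
    return np.array([[f,0,c["cx"]],[0,f,c["cy"]],[0,0,1]])
def ray(c,uv):
    p=cv2.undistortPoints(np.array([[uv]],float),K(c),np.array(c["distortion"],float))[0,0]
    T=np.array(c["cam_to_world"]); d=T[:3,:3]@np.array([p[0],-p[1],-1.]); return T[:3,3],d/np.linalg.norm(d)
def onz(c,uv,z):
    o,d=ray(c,uv); return o+d*(z-o[2])/d[2]
def proj(c,P):
    T=np.array(c["cam_to_world"]); q=(np.array(P,float)-T[:3,3])@T[:3,:3]; q=q*[1,-1,-1]
    return cv2.projectPoints(q.reshape(1,1,3),np.zeros(3),np.zeros(3),K(c),np.array(c["distortion"],float))[0][0,0]
def tri(rs):
    A=np.zeros((3,3));b=np.zeros(3)
    for o,d in rs:
        M=np.eye(3)-np.outer(d,d);A+=M;b+=M@o
    p=np.linalg.solve(A,b); return p,[np.linalg.norm((np.eye(3)-np.outer(d,d))@(p-o)) for o,d in rs]
def save(c,n): cv2.imwrite("pics/"+n+".png",c["color"][:,:,::-1])
E
python3 - <<'E'
from h import *
s=get_state(); print(s)
C={}
for n in ["scene","side","wrist"]:
    C[n]=c=read_camera(n); save(c,n+"0"); print(n,c["vfov"],np.array(c["cam_to_world"])[:3,3])
for t in ["dial_axis","pointer_tip","start_key_top","incubator","sample_cup_mid","marker_mid","card_0","card_2"]:
    rs=[]
    for n in C:
        r=place_of(t,n)
        if r: print(t,n,np.round(r[0]["location"],1),round(r[0]["p"],2)); 
        if r and r[0]["p"]>.4: rs.append(ray(C[n],r[0]["location"]))
    if len(rs)>1: print("  ",tri(rs))
E
```

```text
pics
{'time': 0.0, 'qpos': array([-1.39402754e+00,  2.87192977e-01,  1.57817308e+00, -4.33256096e-05,
        1.27862493e+00, -1.49958044e-01]), 'dq': array([ 0.00064367,  0.00068647, -0.00064722, -0.00277198,  0.0001325 ,
       -0.00038027]), 'joint_efforts': array([-3.48090889e-04, -4.05979156e+01, -2.92627430e+01, -1.34341963e-04,
        5.98694067e-03, -4.92468274e-06]), 'eef_pos': array([ 0.21657256, -0.63865559,  0.24693106]), 'tcp_rot': array([ 9.86684119e-01,  1.62643818e-01, -3.68101739e-05, -1.19878031e-03]), 'contact_force': array([-0.34646554, -0.42984118,  0.39054727]), 'wrist_torque': array([-0.01774189, -0.03885686, -0.00975415]), 'opening': 1.003092597952028}
scene 47.04869358618079 [0.09656991 0.37513599 0.70655691]
side 54.77146625945125 [0.17379682 0.52829422 0.62593038]
wrist 62.64328316698513 [ 0.28580828 -0.61503268  0.37328627]
dial_axis scene [267.8 160.1] 0.61
dial_axis side [255.5 163.5] 0.7
   (array([ 0.56201944, -0.16603284,  0.04907868]), [np.float64(0.0022471705165235654), np.float64(0.0022471705165234114)])
pointer_tip scene [253.8 160.6] 0.95
pointe
[... 596 characters left out ...]
ide [296.8 163.1] 0.78
   (array([0.36311332, 0.08258603, 0.30682555]), [np.float64(0.02584624318403796), np.float64(0.025846243184037887)])
marker_mid scene [267.9 158.8] 0.65
marker_mid side [295.  217.5] 0.78
   (array([0.33108454, 0.12327941, 0.3007872 ]), [np.float64(0.06756731602380349), np.float64(0.06756731602380348)])
card_0 scene [232.2 208.5] 0.82
card_0 side [243.5 207. ] 0.62
   (array([ 0.51378705, -0.01126404,  0.04681268]), [np.float64(0.0050703981232860665), np.float64(0.005070398123286098)])
card_2 scene [232.2 208.5] 0.82
card_2 side [243.5 207. ] 0.62
   (array([ 0.51378705, -0.01126404,  0.04681268]), [np.float64(0.0050703981232860665), np.float64(0.005070398123286098)])
```

View pics/scene0.png

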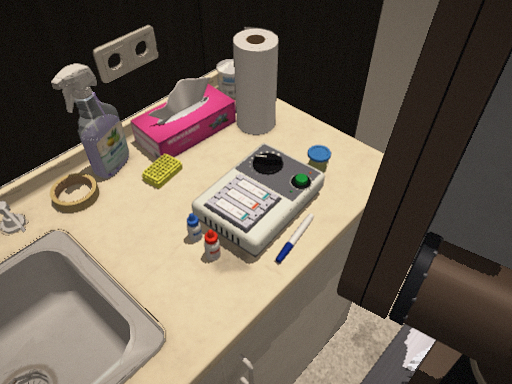

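View pics/side0.png

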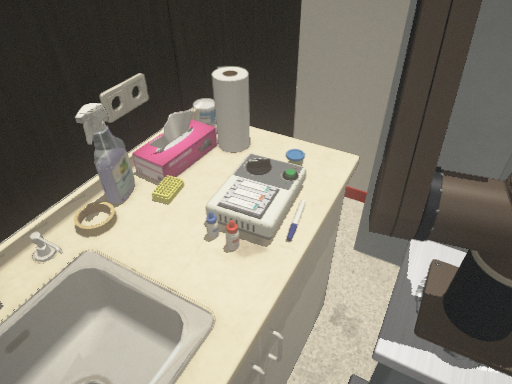

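View pics/wrist0.png

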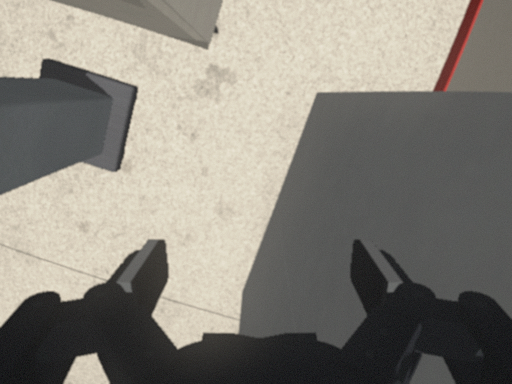

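The scene and side views show the incubator with its knob at scene (267,161) and side (258,165), and the key at (302,180) and (290,173). A dark brown post or door stands on the right, with its lower edge at scene (340,290)-(388,312). I'll triangulate all of these.

Run:
```python
from h import *
C={n:read_camera(n) for n in ["scene","side"]}
for n in C:
    cv2.imwrite(f"pics/{n}_z.png",cv2.resize(C[n]["color"][135:265,185:335,::-1],None,fx=5,fy=4.5,interpolation=cv2.INTER_CUBIC)[:600])
    for P in [(0,0,0),(0.217,-.639,.247),(0,0,.3),(.08,-.44,.5)]: print(n,P,proj(C[n],P))
for a,b in [((340,290),(370,233)),((385,311),(420,241)),((413,0),(413,0))]:
    print(tri([ray(C["scene"],a),ray(C["side"],b)]))
for k,a,b in [("key",(302,180),(290,173)),("knob",(267,161),(258,165))]:
    print(k,tri([ray(C["scene"],a),ray(C["side"],b)]))
    for n,q in (("scene",a),("side",b)): print(onz(C[n],q,.075))
for t in ["dial_knob","start_key","card_0","incubator","sample_cup_mid","marker_mid","blue_bottle_mid"]:
    for n in C:
        for r in trace(t,n)[:4]: print(t,n,np.round(r["location"],1),round(r["p"],2),r["pixels"].sum())
        for r in place_of(t if t not in("dial_knob","start_key") else {"dial_knob":"dial_axis","start_key":"start_key_top"}[t],n)[:4]: print("   pl",np.round(r["location"],1),round(r["p"],2))
```

```text
scene (0, 0, 0) [476.5072723  413.41323011]
scene (0.217, -0.639, 0.247) [554.68677704  46.04341967]
scene (0, 0, 0.3) [587.44340263 317.09875735]
scene (0.08, -0.44, 0.5) [725.98119749 -50.06380988]
side (0, 0, 0) [473.77836355 313.22342465]
side (0.217, -0.639, 0.247) [441.17386436  55.74368796]
side (0, 0, 0.3) [553.10704938 192.59691627]
side (0.08, -0.44, 0.5) [537.0712474  -26.14044948]
(array([0.21880866, 0.07596787, 0.18667407]), [np.float64(0.003798190701737878), np.float64(0.0037981907017378873)])
(array([0.15019406, 0.08388785, 0.21699129]), [np.float64(0.00919555407654718), np.float64(0.009195554076547131)])
(array([ 0.25213921, -0.00581032,  0.52458839]), [np.float64(0.01273409484129915), np.float64(0.012734094841299259)])
key (array([ 0.45951718, -0.1571072 ,  0.06180385]), [np.float64(0.0006628985801866902), np.float64(0.0006628985801865466)])
[ 0.4513513  -0.14584207  0.075     ]
[ 0.45354936 -0.14158557  0.075     ]
knob (array([ 0.54832425, -0.15031424,  0.06199764]), [np.float64(0.0010303324988627676), np.float64(0.001030332498862815)])
[ 0.54043905 -0.14030698  0.
[... 728 characters left out ...]
] 0.73
   pl [245.2 195.7] 0.6
   pl [242.9 203.7] 0.52
incubator scene [260.8 198.5] 0.62 7480
   pl [259.1 203.3] 0.67
incubator side [261.7 199.4] 0.65 4914
   pl [258.6 205.9] 0.58
   pl [316.3 159.9] 0.74
sample_cup_mid side [297.3 156.8] 0.72 240
sample_cup_mid side [230.1 234.8] 0.24 391
   pl [295.1 160.3] 0.81
marker_mid scene [294.7 235.2] 0.58 477
marker_mid side [292.9 217.6] 0.76 281
   pl [294.4 216.7] 0.67
blue_bottle_mid scene [255.7 193.4] 0.69 256
blue_bottle_mid scene [189.6 228.4] 0.65 355
   pl [190.6 226.7] 0.9
   pl [265.4 160. ] 0.67
   pl [316.2 157.1] 0.17
blue_bottle_mid side [212.8 228. ] 0.71 234
blue_bottle_mid side [245.4 202. ] 0.58 204
   pl [210.8 225.2] 0.8
```

View pics/scene_z.png

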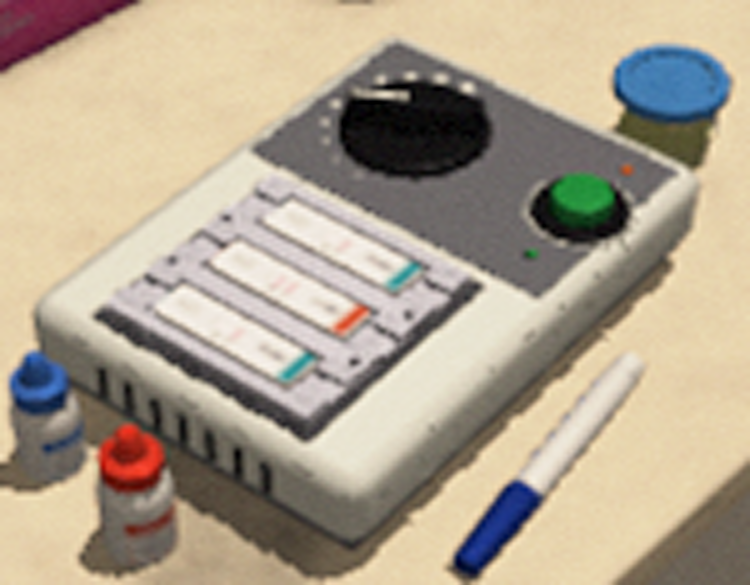

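View pics/side_z.png

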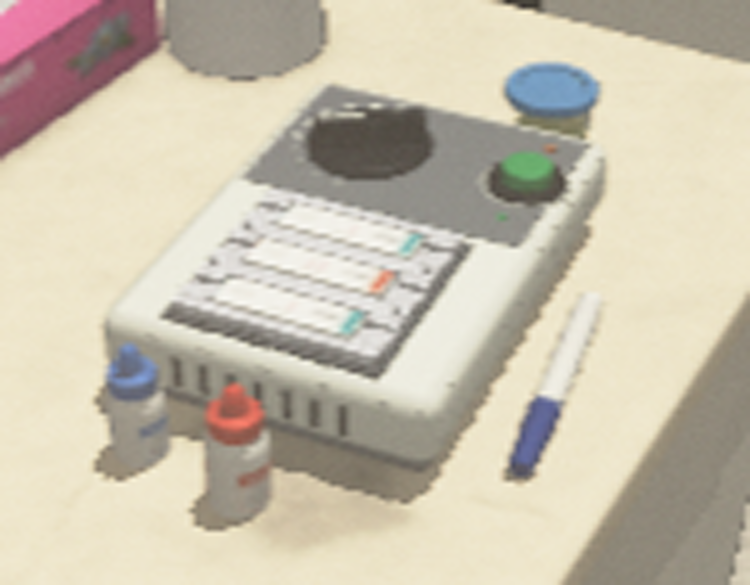

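Run:
```python
from h import *
a=read_camera("scene")["color"]; b=read_camera("side")["color"]
def g(x): return np.clip(255*(x/255.)**.5,0,255).astype(np.uint8)
im=np.hstack([cv2.resize(g(a[:, 320:]),(384,600*1),interpolation=cv2.INTER_CUBIC)[:, :],cv2.resize(g(b[:,340:]),(384,600),interpolation=cv2.INTER_CUBIC)])
cv2.imwrite("pics/post.png",im[:,:,::-1])
```

```text
(no output)
```

View pics/post.png

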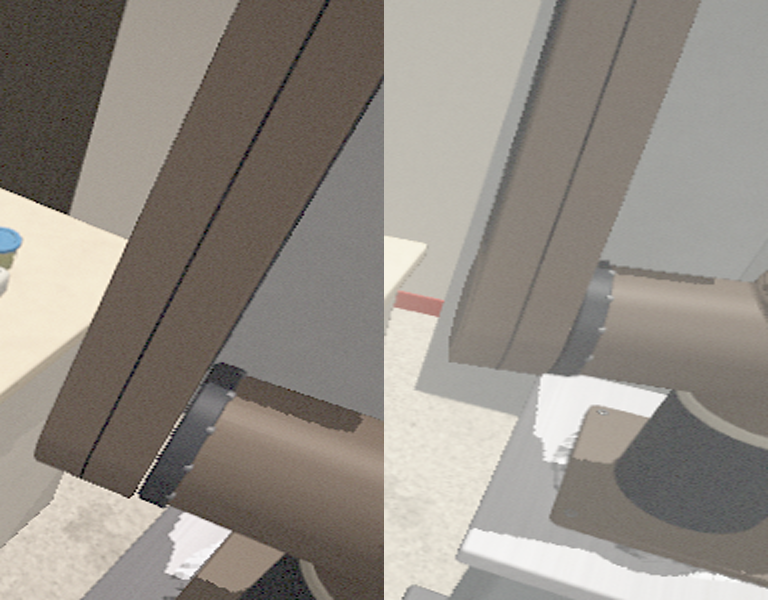

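The brown post turns out to be the robot's own offset upper arm, so it isn't an obstacle. The white line suggests the pointer is at about 60° (click 3), which I'll confirm with the wrist camera. I'll move over the knob now, turning the tool so that its +x pushes the tail end.

```bash
cat >> h.py <<'E'
from scipy.spatial.transform import Rotation as Rot
def plan(target,az,n,st=None):
    """constant tool row (shift then turn about tool z) to reach target with tool x azimuth az deg, tool down"""
    s=st or get_state(); R=Rot.from_quat(s["tcp_rot"]); M=R.as_matrix(); a0=np.degrees(np.arctan2(M[1,0],M[0,0]))
    da=(az-a0+180)%360-180; w=-da/n
    S=np.zeros((3,3)); Rk=R
    for k in range(n): S+=Rk.as_matrix(); Rk=Rk*Rot.from_rotvec([0,0,np.radians(w)])
    d=np.linalg.solve(S,np.array(target)-s["eef_pos"])
    print("az0",a0.round(2),"tool z",M[:,2].round(4),"pos",s["eef_pos"].round(4)); print("row x%d:"%n,(d*100).round(3),"wz",round(w,3))
E
python3 - <<'E'
from h import *
import plant; print([k for k in dir(plant) if not k.startswith("_")]); print(globals().get("tip_extent"))
plan([.53,-.20,.25],120,15)
plan([.53,-.20,.25],90,15)
E
```

```text
['Unreachable', 'get_state', 'place_of', 'read_camera', 'sign_off', 'tip_extent', 'trace']
0.017
az0 18.73 tool z [-0.  0. -1.] pos [ 0.2167 -0.6392  0.2483]
row x15: [ 4.027  0.818 -0.011] wz -6.752
az0 18.73 tool z [-0.  0. -1.] pos [ 0.2167 -0.6392  0.2483]
row x15: [ 3.835 -0.168 -0.011] wz -4.752
```

```bash
R='[1,3.8,-0.17,0,0,0,-4.75]'; python3 -m crank '[[1,3.8,-0.17,0,0,0,-4.75],[1,3.8,-0.17,0,0,0,-4.75],[1,3.8,-0.17,0,0,0,-4.75],[1,3.8,-0.17,0,0,0,-4.75],[1,3.8,-0.17,0,0,0,-4.75]]' 20
```

```text
time: 3.45
eef_pos: [0.3802, -0.5418, 0.2483]
tcp_rot: [0.931, 0.364, 0.0, 0.0]
contact_force: [0.3, 0.4, 0.3]
opening: 0.143
```

```bash
python3 -m crank '[[1,3.8,-0.17,0,0,0,-4.75],[1,3.8,-0.17,0,0,0,-4.75],[1,3.8,-0.17,0,0,0,-4.75],[1,3.8,-0.17,0,0,0,-4.75],[1,3.8,-0.17,0,0,0,-4.75]]'
```

```text
time: 3.95
eef_pos: [0.4895, -0.3875, 0.2484]
tcp_rot: [0.837, 0.548, 0.0, 0.0]
contact_force: [0.5, -0.1, -0.8]
opening: 0.001
```

```bash
python3 -m crank '[[1,3.8,-0.17,0,0,0,-4.75],[1,3.8,-0.17,0,0,0,-4.75],[1,3.8,-0.17,0,0,0,-4.75],[1,0,0,0,0,0,0],[1,0,0,0,0,0,0]]'
python3 - <<'E'
from h import *
c=read_camera("wrist"); save(c,"wrist1"); print(get_state()["eef_pos"],get_state()["opening"])
for t in ["dial_axis","pointer_tip","start_key_top"]:
    for r in place_of(t,"wrist")[:3]: print(t,np.round(r["location"],1),round(r["p"],2),onz(c,r["location"],{"d":.074,"p":.074,"s":.075}[t[0]]))
plan([.53,-.20,.25],90,3)
E
```

```text
time: 4.45
eef_pos: [0.5211, -0.279, 0.2486]
tcp_rot: [0.763, 0.646, -0.0, 0.0]
contact_force: [0.0, 0.0, -0.6]
opening: -0.001
[ 0.52089862 -0.27985281  0.24858661] -0.006361104540470845
dial_axis [260.8  24.8] 0.72 [ 0.54462896 -0.14862096  0.074     ]
start_key_top [165.   43.9] 0.68 [ 0.45754036 -0.14955701  0.075     ]
az0 80.37 tool z [-1.e-04 -2.e-04 -1.e+00] pos [ 0.5206 -0.2808  0.2483]
row x3: [ 2.713  0.012 -0.057] wz -3.211
```

View pics/wrist1.png

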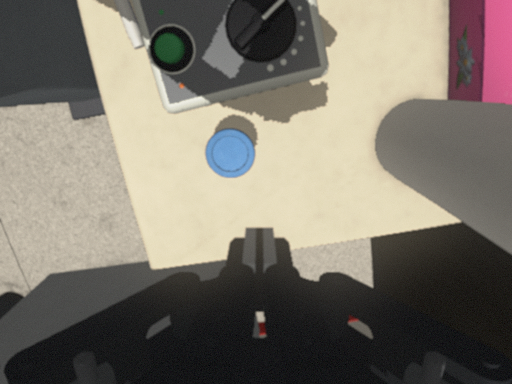

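The wrist view has the knob at (260,25), with its white line pointing up-right. The key is at (170,48), the cup at (230,152), and the towel roll is on the right. I'll move closer for an accurate measurement.

```bash
python3 -m crank '[[1,2.7,0,0,0,0,-3.2],[1,2.7,0,0,0,0,-3.2],[1,2.7,0,0,0,0,-3.2],[1,0,0,0,0,0,0],[1,0,0,0,0,0,0]]'
python3 - <<'E'
from h import *
c=read_camera("wrist"); save(c,"wrist2")
cs=read_camera("scene")
print("towel base",onz(cs,(256,132),0),onz(cs,(238,128),0),onz(cs,(274,128),0))
for t in ["dial_axis","pointer_tip","start_key_top","card_0"]:
    for r in place_of(t,"wrist")[:3]: print(t,np.round(r["location"],1),round(r["p"],2),onz(c,r["location"],{"d":.074,"p":.074,"s":.075,"c":.067}[t[0]]))
E
```

```text
time: 5.15
eef_pos: [0.5297, -0.1999, 0.2484]
tcp_rot: [0.707, 0.707, -0.0, 0.0]
contact_force: [-0.4, -0.6, -0.4]
opening: -0.0
towel base [ 0.68422552 -0.26260344  0.        ] [ 0.72864534 -0.24357115  0.        ] [ 0.6612441  -0.30496229  0.        ]
dial_axis [278.6 118.7] 0.85 [ 0.54840405 -0.14971875  0.074     ]
pointer_tip [301.4  98.7] 0.88 [ 0.56923686 -0.13131222  0.074     ]
start_key_top [183.5 119.8] 0.72 [ 0.45903025 -0.1504071   0.075     ]
card_0 [236.8  21.7] 0.62 [ 0.50998288 -0.06336378  0.067     ]
```

View pics/wrist2.png

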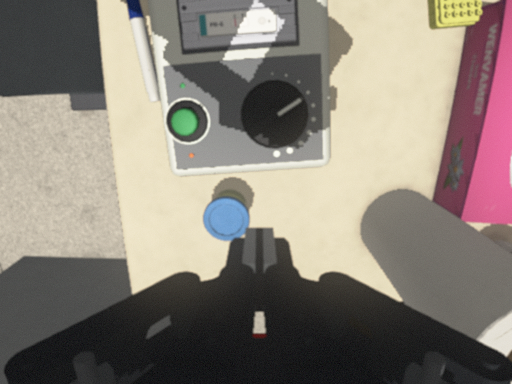

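Run:
```python
from h import *
c=read_camera("wrist"); im=c["color"][50:180,155:335]
g=np.clip(255*(im/255.)**.5,0,255).astype(np.uint8)
cv2.imwrite("pics/wz2.png",cv2.resize(g[:,:,::-1],None,fx=4.4,fy=4.4,interpolation=cv2.INTER_CUBIC))
```

```text
(no output)
```

View pics/wz2.png

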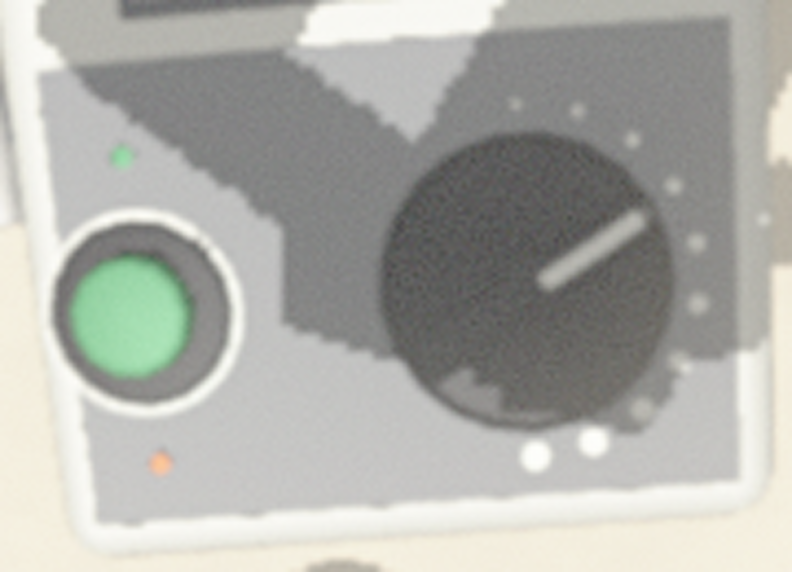

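The zoom shows ten dots. The white line runs (545,282)→(640,218) and points at the fourth-smallest dot, (673,185), so the knob stands at 1.05 rad and the target is 2.44. I'll fit the axis and yaw from the dots.

Run:
```python
from h import *
from scipy.optimize import least_squares
c=read_camera("wrist")
D=[(515,103),(578,110),(632,138),(673,185),(697,243),(697,303),(680,362),(640,407),(593,442),(535,456)]
f=lambda u:(u[0]/4.4+155-.4,u[1]/4.4+50-.4)
P=np.array([onz(c,f(u),.0605)[:2] for u in D])
th=np.radians(20*np.arange(10))
def res(p):
    x,y,psi,r=p
    return (np.c_[x+r*np.sin(th-psi),y+r*np.cos(th-psi)]-P).ravel()
s=least_squares(res,[.55,-.15,0,.045]); print(s.x, np.degrees(s.x[2]),np.sqrt(2*s.cost/20))
psi=s.x[2]; ax=s.x[:2]
print("key expected",ax-0.086*np.array([np.cos(psi),np.sin(psi)]),"seen",onz(c,f((131,316)),.075), "housing ring",onz(c,f((147,312)),.0605))
a=onz(c,f((545,282)),.082);b=onz(c,f((643,216)),.082); d=b-a
print("line",a,b,"tip r",np.linalg.norm(b[:2]-ax),"knob deg",90-np.degrees(np.arctan2(d[1],d[0]))+np.degrees(psi))
print("disc centre",onz(c,f((526,281)),.066))
```

```text
[ 0.54462234 -0.14626159  0.06806971  0.03866516] 3.900106892980855 0.00020243878843740696
key expected [ 0.4588215  -0.15211107] seen [ 0.45969858 -0.15179973  0.075     ] housing ring [ 0.45995784 -0.1521588   0.0605    ]
line [ 0.54762534 -0.14450623  0.082     ] [ 0.5674958  -0.13110191  0.082     ] tip r 0.02744104795111623 knob deg 59.89706591237468
disc centre [ 0.5444366  -0.14527704  0.066     ]
```

Axis (0.5446, −0.146), yaw 3.9°, knob at 59.9°. The key sits where the model predicts. Next I'll go behind the tail end.

```bash
cat >> h.py <<'E'
AX=np.array([.5445,-.1460]); PSI=3.9
def fpos(th,gap,r=.025,g0=.0165):
    t=np.radians(270+PSI-th); v=t-np.pi/2
    return AX+r*np.array([np.cos(t),np.sin(t)])-(g0+gap)*np.array([np.cos(v),np.sin(v)]),np.degrees(v)
E
python3 - <<'E'
from h import *
p,v=fpos(60,.007); print(p,v); plan([*p,.12],v-3,5);
E
```

```text
[ 0.5368567  -0.17944892] 123.89999999999998
az0 90.02 tool z [-1.e-04  0.e+00 -1.e+00] pos [ 0.5297 -0.1997  0.2483]
row x5: [0.369 0.23  2.565] wz -6.177
```

```bash
python3 -m crank '[[1,0.37,0.23,2.57,0,0,-6.18],[1,0.37,0.23,2.57,0,0,-6.18],[1,0.37,0.23,2.57,0,0,-6.18],[1,0.37,0.23,2.57,0,0,-6.18],[1,0.37,0.23,2.57,0,0,-6.18]]'
python3 -m crank '[[1,0,0,0,0,0,0],[1,0,0,0,0,0,0]]'
python3 - <<'E'
from h import *
c=read_camera("wrist"); save(c,"wrist3"); print(get_state()["contact_force"])
p,v=fpos(60,.007);plan([*p,.089],v-3,2)
for q in ["tip"]:
  print(proj(c,[*p,.103]), proj(c,[*AX,.082]),proj(c,[.4593,-.1519,.075]))
E
```

```text
time: 6.05
eef_pos: [0.537, -0.1789, 0.1189]
tcp_rot: [0.491, 0.871, -0.0, 0.0]
contact_force: [0.1, 0.7, -0.5]
opening: 0.002
time: 6.25
eef_pos: [0.5369, -0.179, 0.1199]
tcp_rot: [0.494, 0.87, -0.0, -0.0]
contact_force: [-0.5, 0.1, -0.1]
opening: -0.002
[ 0.90540061 -0.24956675  1.33044746]
az0 120.85 tool z [ 0.0017 -0.001  -1.    ] pos [ 0.5377 -0.1795  0.1212]
row x2: [ 0.025 -0.036  1.608] wz -0.023
[256.99868603 245.21509877] [300.83214636 186.06639409] [159.38895932 113.29292422]
```

View pics/wrist3.png

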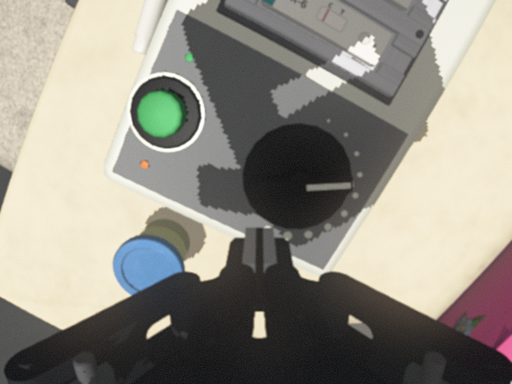

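The fingertips are at (262,232), just behind the knob disc centred at (298,180). The tail side is clear below the tip. Descend.

```bash
python3 -m crank '[[1,0,0,1.55,0,0,0],[1,0,0,1.55,0,0,0],[1,0,0,0,0,0,0]]'
python3 - <<'E'
from h import *
c=read_camera("wrist"); save(c,"wrist4"); s=get_state();print(s["contact_force"],s["eef_pos"])
p,v=fpos(60,0);plan([*p,.089],v-3,2)
a=np.radians(v-3); ex=np.array([np.cos(a),np.sin(a)]); ey=np.array([np.sin(a),-np.cos(a)])
q=AX-p; A=np.array([q@ex,q@ey]); print("axis in tool",A)
for w in (5,):
    W=np.radians(w); R=np.array([[np.cos(W),-np.sin(W)],[np.sin(W),np.cos(W)]]); print(w,(A-R@A)*100)
E
```

```text
time: 6.6
eef_pos: [0.5351, -0.178, 0.086]
tcp_rot: [0.493, 0.87, -0.0, -0.003]
contact_force: [-1.0, -0.7, -0.3]
opening: -0.007
[0.57309345 0.37755545 0.34626986] [ 0.53569464 -0.17827923  0.08696134]
az0 120.95 tool z [-0.0033  0.0018 -1.    ] pos [ 0.5357 -0.1783  0.087 ]
row x2: [ 0.27   0.001 -0.101] wz 0.023
axis in tool [0.01778579 0.0241022 ]
5 [ 0.2168325  -0.14584173]
```

View pics/wrist4.png

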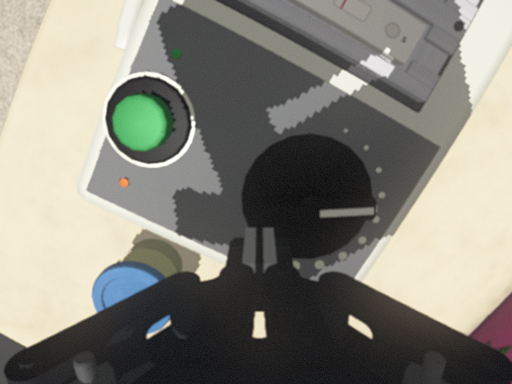

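No contact yet. Approach the bar.

```bash
python3 -m crank '[[1,0.25,0,0,0,0,0],[1,0.2,0,0,0,0,0],[1,0,0,0,0,0,0]]'
python3 -m crank '[[1,0.1,0,0,0,0,0],[1,0,0,0,0,0,0]]'
python3 - <<'E'
from h import *
s=get_state();print(s["contact_force"],s["eef_pos"])
p,v=fpos(60,0);plan([*p,.089],v-3,1)
E
```

```text
time: 6.95
eef_pos: [0.5347, -0.1748, 0.0893]
tcp_rot: [0.493, 0.87, 0.0, 0.0]
contact_force: [0.3, -0.2, -0.4]
opening: 0.004
time: 7.15
eef_pos: [0.5344, -0.1743, 0.0893]
tcp_rot: [0.493, 0.87, -0.0, 0.001]
contact_force: [1.2, -0.9, 1.0]
opening: -0.0
[ 1.24577742 -0.9389383   0.95640954] [ 0.53438624 -0.17426815  0.08932415]
az0 120.98 tool z [ 1.e-03 -7.e-04 -1.e+00] pos [ 0.5344 -0.1743  0.0893]
row x1: [ 0.128 -0.091  0.032] wz 0.081
```

```bash
cat > obs.py <<'E'
from h import *
import sys
def knob():
    s=get_state(); M=Rot.from_quat(s["tcp_rot"]).as_matrix(); az=np.degrees(np.arctan2(M[1,0],M[0,0]))
    d=s["eef_pos"][:2]-AX
    print("t",s["time"],"F",s["contact_force"].round(1),"Mz",s["wrist_torque"].round(2),"pos",s["eef_pos"].round(4),"az",az.round(2),"r",np.linalg.norm(d).round(4),"dirfinger knobangle(flush)",(PSI+120-az+1).round(1))
    c=read_camera("wrist"); save(c,sys.argv[1])
    u=proj(c,[*AX,.082]).astype(int); h=55
    im=c["color"][max(0,u[1]-h):u[1]+h,max(0,u[0]-70):u[0]+70]
    g=np.clip(255*(im/255.)**.5,0,255).astype(np.uint8)
    cv2.imwrite("pics/"+sys.argv[1]+"z.png",cv2.resize(g[:,:,::-1],None,fx=4,fy=4,interpolation=cv2.INTER_CUBIC))
    for n in ("wrist",):
        for r in place_of("pointer_tip",n)[:1]:
            q=onz(c,r["location"],.074)[:2]-AX; print("net",r["p"],90+PSI-np.degrees(np.arctan2(q[1],q[0])),np.linalg.norm(q))
    # white line: brightest pixels at z=.082 sampled over angle
    G=c["color"].astype(float).mean(2); best=[]
    for th in np.arange(0,200,1.):
        a=np.radians(90+PSI-th); vals=[]
        for rr in np.linspace(.009,.026,12):
            x,y=proj(c,[AX[0]+rr*np.cos(a),AX[1]+rr*np.sin(a),.082])
            if 0<=x<511 and 0<=y<383: vals.append(G[int(round(y)),int(round(x))])
        best.append(np.median(vals) if len(vals)>8 else 0)
    b=np.array(best); i=b.argmax(); lo=max(0,i-8); w=np.clip(b[lo:i+9]-0.5*b[i],0,None); print("line deg",(w*np.arange(lo,lo+len(w))).sum()/w.sum(),b[i],np.median(b))
knob()
E
python3 -m crank '[[1,0.152,-0.102,0,0,0,3.5],[1,0.152,-0.102,0,0,0,3.5],[1,0,0,0,0,0,0]]'
python3 obs.py k1
```

```text
time: 7.45
eef_pos: [0.5312, -0.1729, 0.0893]
tcp_rot: [0.545, 0.839, -0.0, 0.001]
contact_force: [-0.2, -1.1, 0.6]
opening: -0.005
t 7.45 F [-0.2 -1.1  0.6] Mz [-0.13 -0.05 -0.02] pos [ 0.5312 -0.1729  0.0893] az 113.97 r 0.03 dirfinger knobangle(flush) 10.9
net 0.85 67.58750618707785 0.030239113545718312
line deg 70.32033600802409 134.16666666666669 32.0
```

View pics/k1z.png

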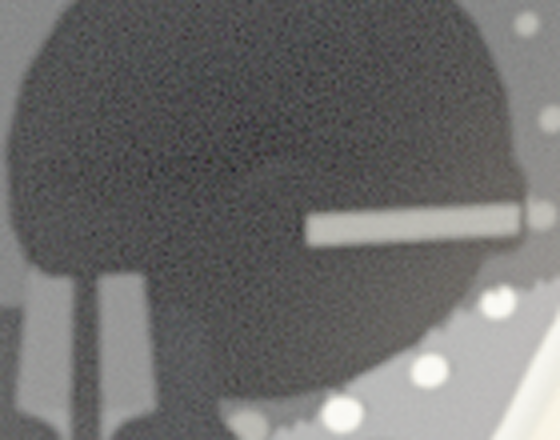

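```bash
cat > ov.py <<'E'
from h import *
import sys
c=read_camera("wrist"); im=cv2.resize(c["color"][:,:,::-1],None,fx=3,fy=3,interpolation=cv2.INTER_CUBIC).copy()
im=np.clip(255*(im/255.)**.6,0,255).astype(np.uint8)
u=proj(c,[*AX,.082])
def P(r,th,z):
    a=np.radians(90+PSI-th); x,y=proj(c,[AX[0]+r*np.cos(a),AX[1]+r*np.sin(a),z]); return int((x+.5)*3),int((y+.5)*3)
for k in range(10): cv2.circle(im,P(.03867,20*k,.0605),5,(0,0,255),1)
cv2.circle(im,P(0,0,.082),3,(0,255,255),1)
for th in map(float,sys.argv[2:]): cv2.line(im,P(.029,th,.082),P(-.029,th,.082),(0,255,0),1)
for t in np.linspace(0,360,60): cv2.circle(im,P(.033,t,.066),1,(255,100,0),-1)
x,y=int(u[0]*3),int(u[1]*3)
cv2.imwrite("pics/"+sys.argv[1]+".png",im[max(0,y-270):y+300,max(0,x-330):x+330])
E
python3 ov.py ov1 60 80
```

```text
(no output)
```

View pics/ov1.png

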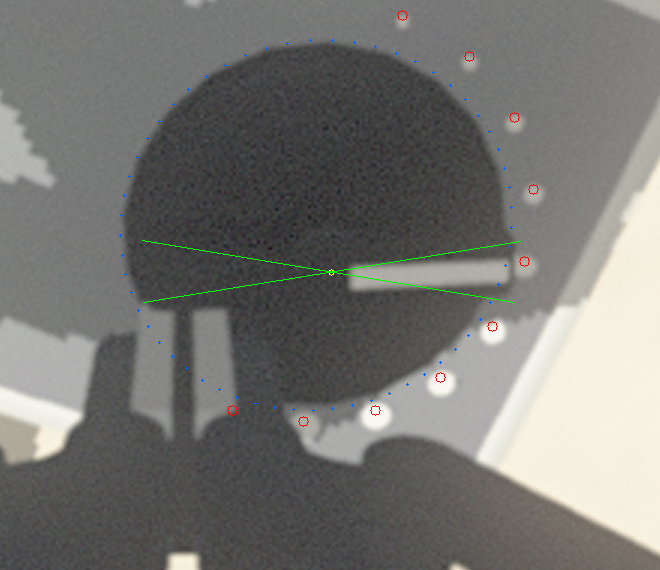

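The model overlay fits. The white line lies at about 67°, just short of the first crest, and agrees with finger angle = 180.9 − az. I'll push to 73°.

```bash
python3 -m crank '[[1,0.130,-0.087,0,0,0,3],[1,0.130,-0.087,0,0,0,3],[1,0,0,0,0,0,0]]'
python3 obs.py k2; python3 ov.py ov2 80
```

```text
time: 7.9
eef_pos: [0.5278, -0.1703, 0.0885]
tcp_rot: [0.588, 0.809, 0.0, -0.001]
contact_force: [-0.8, 0.1, 0.1]
opening: 0.004
t 7.9 F [-0.8  0.1  0.1] Mz [-0.01 -0.04  0.  ] pos [ 0.5278 -0.1703  0.0885] az 108.02 r 0.0295 dirfinger knobangle(flush) 16.9
net 0.69 82.70829210357775 0.02795163644805851
line deg 83.21596891451492 134.5 32.666666666666664
```

View pics/ov2.png

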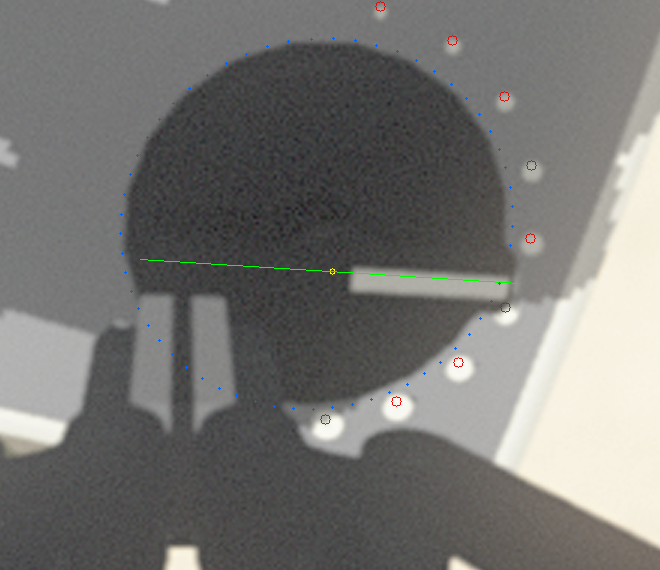

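One click done (80°). Next, push to 93°.

```bash
python3 -m crank '[[1,0.172,-0.118,0,0,0,4],[1,0.172,-0.118,0,0,0,4],[1,0.172,-0.118,0,0,0,4],[1,0.172,-0.118,0,0,0,4]]'
python3 -m crank '[[1,0.086,-0.060,0,0,0,2],[1,0.086,-0.060,0,0,0,2],[1,0,0,0,0,0,0]]'
python3 obs.py k3; python3 ov.py ov3 100
```

```text
time: 8.45
eef_pos: [0.5225, -0.1655, 0.0889]
tcp_rot: [0.695, 0.719, -0.0, 0.001]
contact_force: [0.0, -0.4, -1.1]
opening: 0.002
time: 8.75
eef_pos: [0.5208, -0.1631, 0.0887]
tcp_rot: [0.719, 0.695, -0.0, -0.0]
contact_force: [-0.5, -0.3, 0.4]
opening: -0.001
t 8.75 F [-0.5 -0.3  0.4] Mz [-0.   -0.02  0.04] pos [ 0.5208 -0.1631  0.0887] az 88.02 r 0.0292 dirfinger knobangle(flush) 36.9
net 0.95 100.30193812967372 0.028196638977212148
line deg 102.98672350791718 134.5 35.41666666666667
```

View pics/ov3.png

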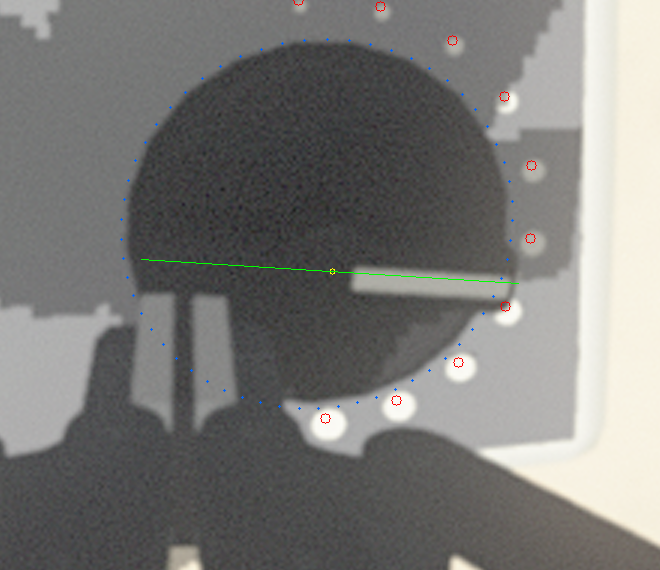

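Two clicks done (100°). Next, push to 113°.

```bash
python3 -m crank '[[1,0.172,-0.118,0,0,0,4],[1,0.172,-0.118,0,0,0,4],[1,0.172,-0.118,0,0,0,4],[1,0.172,-0.118,0,0,0,4]]'
python3 -m crank '[[1,0.086,-0.060,0,0,0,2],[1,0.086,-0.060,0,0,0,2],[1,0,0,0,0,0,0]]'
python3 obs.py k4; python3 ov.py ov4 120
```

```text
time: 9.3
eef_pos: [0.5174, -0.1564, 0.0889]
tcp_rot: [0.81, 0.587, -0.0, 0.001]
contact_force: [-0.1, -0.8, 0.6]
opening: 0.001
time: 9.6
eef_pos: [0.5167, -0.1537, 0.0888]
tcp_rot: [0.829, 0.559, -0.0, -0.0]
contact_force: [-0.3, -0.6, 0.1]
opening: 0.002
t 9.6 F [-0.3 -0.6  0.1] Mz [-0.01  0.03 -0.02] pos [ 0.5167 -0.1537  0.0888] az 68.02 r 0.0289 dirfinger knobangle(flush) 56.9
net 0.68 120.17218682198238 0.029272392571399155
line deg 122.57548543689319 135.0 37.583333333333336
```

View pics/ov4.png

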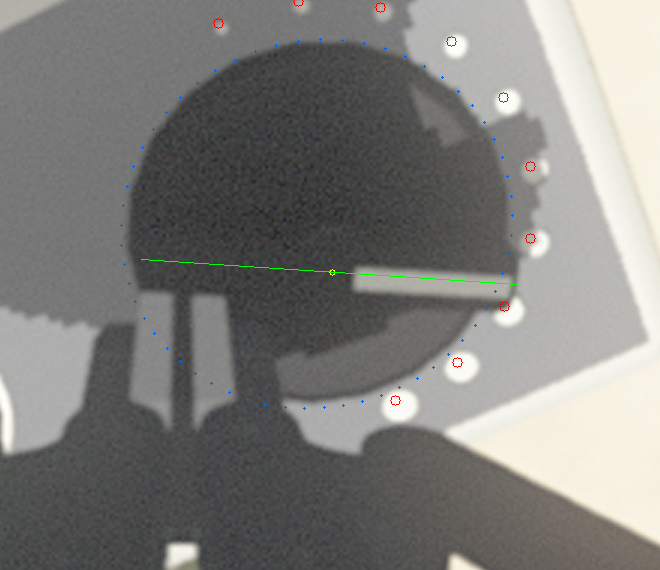

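Three clicks done (120°). The last one needs 20° more, finishing slowly.

```bash
python3 -m crank '[[1,0.172,-0.118,0,0,0,4],[1,0.172,-0.118,0,0,0,4],[1,0.172,-0.118,0,0,0,4],[1,0.086,-0.060,0,0,0,2]]'
python3 -m crank '[[1,0.064,-0.045,0,0,0,1.5],[1,0.064,-0.045,0,0,0,1.5],[1,0.064,-0.045,0,0,0,1.5],[1,0.064,-0.045,0,0,0,1.5],[1,0,0,0,0,0,0]]'
python3 obs.py k5; python3 ov.py ov5 140
```

```text
time: 10.15
eef_pos: [0.5158, -0.147, 0.0889]
tcp_rot: [0.891, 0.453, -0.0, 0.0]
contact_force: [0.1, -0.5, -0.7]
opening: 0.001
time: 10.65
eef_pos: [0.5159, -0.1433, 0.0888]
tcp_rot: [0.914, 0.406, -0.0, -0.0]
contact_force: [-0.2, 0.6, -0.0]
opening: -0.0
t 10.65 F [-0.2  0.6 -0. ] Mz [ 0.   -0.03  0.02] pos [ 0.5159 -0.1433  0.0888] az 47.95 r 0.0287 dirfinger knobangle(flush) 77.0
net 0.79 138.8472599716918 0.02972951477775718
line deg 141.6718119211589 136.33333333333334 38.66666666666667
```

View pics/ov5.png

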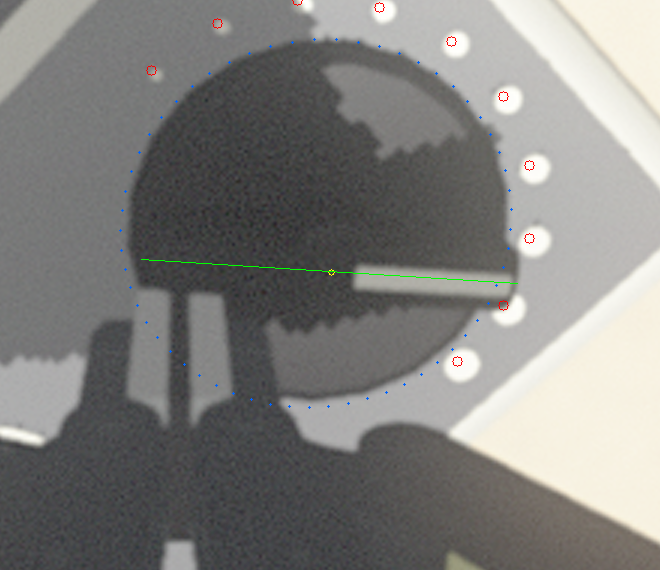

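Four clicks done: the line lies along the 140° reference. Back off, lift, and recheck.

```bash
python3 -m crank '[[1,-0.3,0,0,0,0,0],[1,-0.3,0,0,0,0,0],[1,0,0,-2,0,0,0],[1,0,0,-4,0,0,0],[1,0,0,0,0,0,0]]'
python3 -m crank '[[1,0,0,-4,0,0,0],[1,-3,0,0,0,0,0],[1,0,0,0,0,0,0],[1,0,0,0,0,0,0]]'
python3 obs.py k6; python3 ov.py ov6 140
python3 - <<'E'
from h import *
c=read_camera("wrist")
for r in place_of("start_key_top","wrist")[:2]: print(r["p"],onz(c,r["location"],.075))
plan([.4593,-.152,.13],70,5)
E
```

```text
time: 11.3
eef_pos: [0.5151, -0.1498, 0.1546]
tcp_rot: [0.914, 0.406, 0.003, 0.004]
contact_force: [0.7, -0.8, 0.2]
opening: 0.003
time: 11.7
eef_pos: [0.4913, -0.1703, 0.1882]
tcp_rot: [0.914, 0.406, -0.0, -0.0]
contact_force: [-0.7, 0.8, -0.4]
opening: 0.0
t 11.7 F [-0.7  0.8 -0.4] Mz [ 0.06 -0.01  0.02] pos [ 0.4913 -0.1703  0.1882] az 47.89 r 0.0585 dirfinger knobangle(flush) 77.0
net 0.6 139.8403127000623 0.027758341612655012
line deg 139.21907841552144 252.66666666666669 75.66666666666667
0.84 [ 0.46022869 -0.15272086  0.075     ]
az0 48.01 tool z [-1.2e-03  8.0e-04 -1.0e+00] pos [ 0.4918 -0.1697  0.188 ]
row x5: [-0.06  -0.74   1.162] wz -4.399
```

View pics/ov6.png

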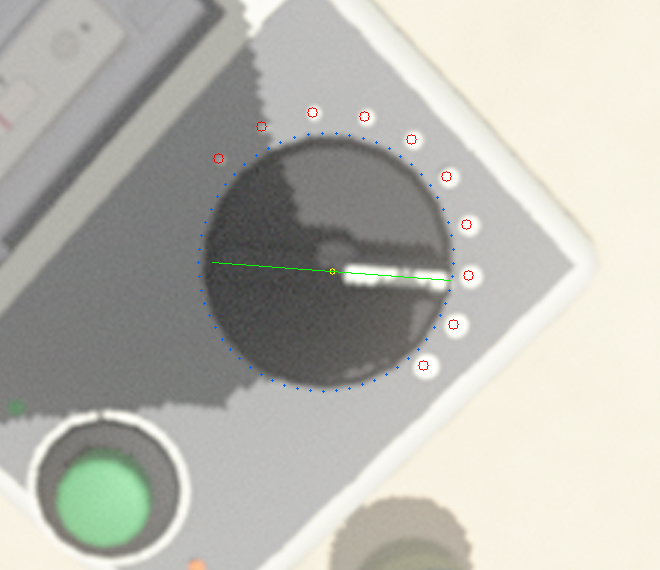

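View pics/k6.png

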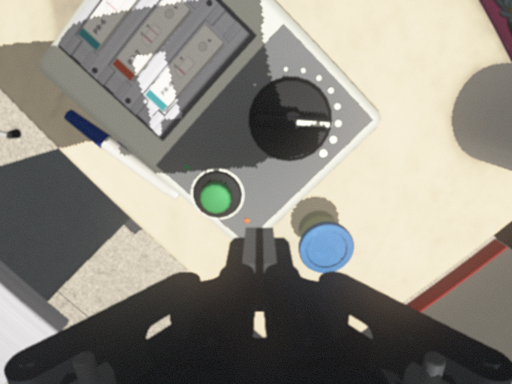

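The released knob rests at 140° (seventh dot interval). Now to the key, at (0.4595, −0.1522).

```bash
python3 -m crank '[[1,-0.06,-0.74,1.16,0,0,-4.4],[1,-0.06,-0.74,1.16,0,0,-4.4],[1,-0.06,-0.74,1.16,0,0,-4.4],[1,-0.06,-0.74,1.16,0,0,-4.4],[1,-0.06,-0.74,1.16,0,0,-4.4]]'
python3 -m crank '[[1,0,0,0,0,0,0],[1,0,0,0,0,0,0]]'
python3 - <<'E'
from h import *
c=read_camera("wrist"); save(c,"wrist7"); s=get_state(); print(s["contact_force"])
for r in place_of("start_key_top","wrist")[:2]: print(r["p"],onz(c,r["location"],.075))
plan([.4595,-.1522,.097],70,2)
E
```

```text
time: 12.45
eef_pos: [0.4593, -0.152, 0.13]
tcp_rot: [0.818, 0.575, -0.0, -0.0]
contact_force: [0.1, 0.8, 0.2]
opening: 0.001
time: 12.65
eef_pos: [0.4596, -0.1524, 0.1308]
tcp_rot: [0.82, 0.573, -0.0, -0.0]
contact_force: [0.2, -0.9, -0.2]
opening: -0.002
[0.06841723 0.30060758 0.49753213]
0.65 [ 0.45966539 -0.15302133  0.075     ]
0.57 [ 0.42334458 -0.07184889  0.075     ]
az0 69.92 tool z [ 1.4e-03 -8.0e-04 -1.0e+00] pos [ 0.4603 -0.1529  0.1316]
row x2: [ 0.019 -0.051  1.732] wz -0.039
```

View pics/wrist7.png

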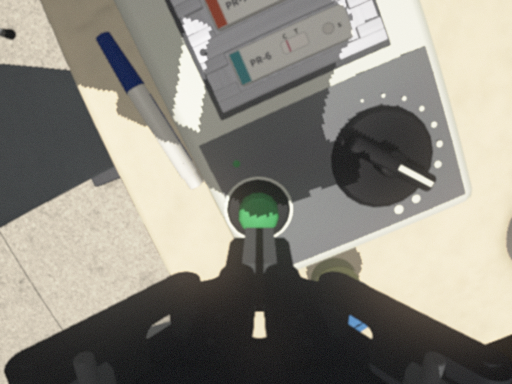

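The fingertips sit over the middle of the key at (259,215). Descend, watching the force.

```bash
python3 -m crank '[[1,0,0,1.8,0,0,0],[1,0,0,1.7,0,0,0],[1,0,0,0,0,0,0]]'
python3 -m crank '[[1,0,0,0.2,0,0,0],[1,0,0,0.2,0,0,0],[1,0,0,0,0,0,0]]'
python3 -m crank '[[1,0,0,0.2,0,0,0],[1,0,0,0,0,0,0]]'
```

```text
time: 13.05
eef_pos: [0.4586, -0.152, 0.0944]
tcp_rot: [0.819, 0.573, -0.001, -0.002]
contact_force: [-0.1, 0.0, 0.2]
opening: -0.0
time: 13.35
eef_pos: [0.46, -0.1528, 0.0926]
tcp_rot: [0.819, 0.573, 0.0, 0.001]
contact_force: [-1.0, 1.3, 0.4]
opening: -0.002
time: 13.55
eef_pos: [0.46, -0.1529, 0.0904]
tcp_rot: [0.819, 0.573, 0.0, 0.001]
contact_force: [0.3, -0.2, 0.3]
opening: 0.0
```

```bash
python3 -m crank '[[1,0,0,0.2,0,0,0],[1,0,0,0,0,0,0]]'
python3 -m crank '[[1,0,0,0.2,0,0,0],[1,0,0,0,0,0,0]]'
python3 -m crank '[[1,0,0,0.1,0,0,0],[1,0,0,0,0,0,0]]'
python3 -m crank '[[1,0,0,0.1,0,0,0],[1,0,0,0,0,0,0]]'
```

```text
time: 13.75
eef_pos: [0.46, -0.1528, 0.0882]
tcp_rot: [0.819, 0.573, 0.0, 0.001]
contact_force: [0.9, 0.1, 2.7]
opening: 0.002
time: 13.95
eef_pos: [0.46, -0.1529, 0.0861]
tcp_rot: [0.819, 0.573, 0.0, 0.001]
contact_force: [1.2, -1.1, 3.1]
opening: -0.001
time: 14.15
eef_pos: [0.4599, -0.1528, 0.0852]
tcp_rot: [0.819, 0.573, 0.0, 0.001]
contact_force: [1.7, -0.9, 4.3]
opening: -0.0
time: 14.35
eef_pos: [0.46, -0.1529, 0.085]
tcp_rot: [0.819, 0.573, 0.0, 0.0]
contact_force: [-0.8, 0.8, 8.6]
opening: 0.005
```

The force is now rising past the spring's 4 N and the travel has stopped, so the key is at its bottom stop. I'll press 1 mm more to be sure, then release.

```bash
python3 -m crank '[[1,0,0,0.1,0,0,0],[1,0,0,0,0,0,0],[1,0,0,0,0,0,0]]'
python3 - <<'E'
from h import *
c=read_camera("wrist"); save(c,"wrist8")
E
python3 -m crank '[[1,0,0,-0.5,0,0,0],[1,0,0,-1,0,0,0],[1,0,0,-3,0,0,0],[1,0,0,-4,0,0,0],[1,0,0,-4,0,0,0]]'
python3 -m crank '[[1,-3,0,0,0,0,0],[1,-3,0,0,0,0,0],[1,0,0,0,0,0,0],[1,0,0,0,0,0,0]]'
python3 obs.py k9; python3 ov.py ov9 140
python3 - <<'E'
from h import *
c=read_camera("scene"); cv2.imwrite("pics/s9.png",cv2.resize(c["color"][135:265,185:335,::-1],None,fx=4.5,fy=4.5,interpolation=cv2.INTER_CUBIC))
E
```

```text
time: 14.65
eef_pos: [0.4601, -0.1529, 0.0849]
tcp_rot: [0.819, 0.573, -0.0, 0.0]
contact_force: [-2.4, 0.6, 14.2]
opening: -0.002
time: 15.2
eef_pos: [0.4578, -0.1516, 0.2075]
tcp_rot: [0.819, 0.573, -0.001, -0.002]
contact_force: [1.2, -0.6, 0.3]
opening: -0.001
time: 15.6
eef_pos: [0.4379, -0.2085, 0.2069]
tcp_rot: [0.82, 0.573, -0.0, -0.002]
contact_force: [-0.2, -0.6, 0.9]
opening: -0.001
t 15.6 F [-0.2 -0.6  0.9] Mz [ 0.01  0.03 -0.02] pos [ 0.4379 -0.2085  0.2069] az 69.89 r 0.1235 dirfinger knobangle(flush) 55.0
net 0.84 141.42099890592218 0.028256516488587468
line deg 140.215825446898 240.83333333333331 55.16666666666667
```

View pics/ov9.png

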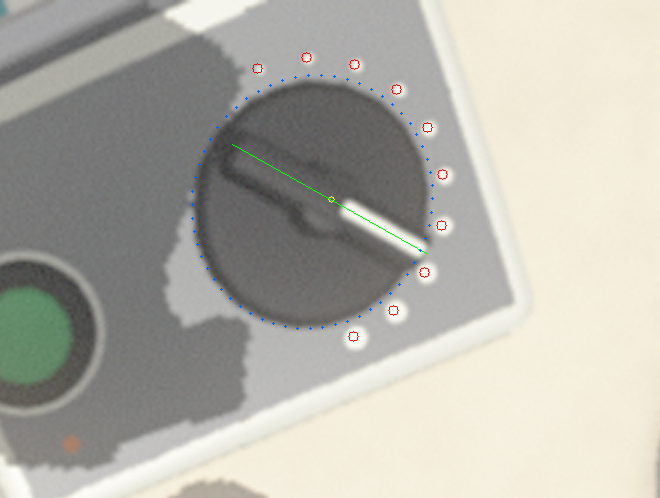

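View pics/s9.png

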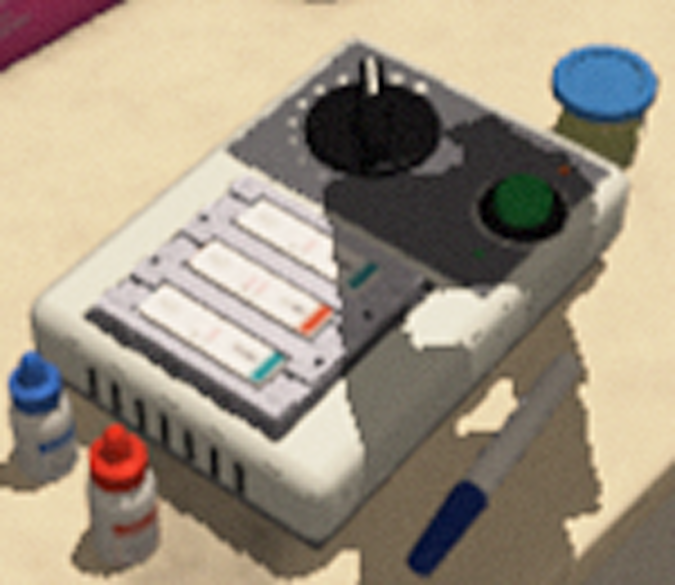

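View pics/k9.png

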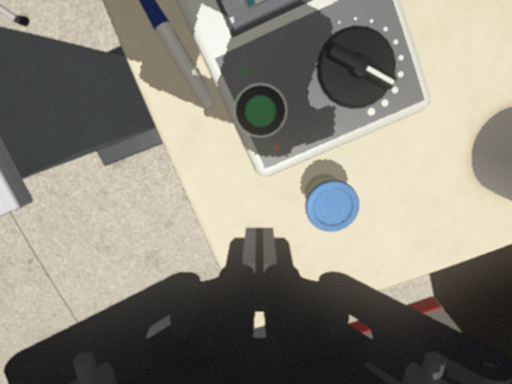

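The knob rests at 140° (2.44 rad), the key is back up, and nothing else has moved. The arm is clear, so I'm handing in.

```bash
python3 -c "
from plant import *
print(sign_off())"
```

```text
the job is handed in; nothing more can be done
None
```

The knob is set four clicks warmer, the start key was pressed after that, and the job is handed in at about 16 s of the 54 s allowed; no verdict is reported.

- **Knob:** It started at 60° (1.05 rad). I pushed the tail end of its bar with the closed fingertips one click at a time, checking a picture after each click. With the finger off it rests at about 140° (2.44 rad). The last line fit gave 140.2°, and the network's pointer estimate gave 141.4°. No picture showed it past the fourth click.
- **Start key:** I pressed it straight down about 7 mm, until it hit its stop. The force went past the spring's 4 N to about 14 N with no further travel. After release, the last pictures show the key standing up again, judged by eye only.
- **Surroundings:** In the last scene and wrist pictures the cards, bottles, cup and marker look unmoved. The arm was clear of everything, with only sensor noise on the force reading.

No check failed. While the finger was close to the knob, the camera calibration was about 2 mm off, so I read the angle there from the direction of the white line, not its position.

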